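# Park the spring lock and open the loaf tray's side guide

### The job

Make room for a bigger loaf on the bagging tray: pull up the red spring-loaded T-knob until it clears its collar, twist it clockwise and ease it down into its rest notch so that it stays up by itself when you let go; then slide the side guide by its black grip all the way out to the end of its travel. Be gentle with the lock: do not twist it before it is clear, do not haul it hard against its stop and do not let it snap down; leave the tin, the brush and the jar where they are.

Things in the scene. Friction and masses are not known exactly. Their poses are not given: they have to be found in the camera images.
- tray: aluminium bagging tray fixed to the bench. Origin: on the bench, on the spring plunger's vertical axis; y = the way the guide opens, x = away from the robot. Plate x -60..240, y -160..240, 12 mm thick. A blue bridge (80 x 44 mm, top 53 mm high) carries the plunger; a fixed side wall 80 mm high stands at y -29 from x 50 mm on
- knob_grip (a point): centre of the red T-knob's bar: 48 mm long, 14 thick, 26 tall, on the plunger's axis, 108 mm above the bench when down. x axis along the bar (parallel to the tray's x while locked), z up. Below it is an 11 mm stem; the brass collar's rim (33 mm wide) is at most 86 mm high, so fingertips may reach 20 mm below the bar's centre
- lockpin: steel pin 10 mm wide, rigid with the knob; origin at its 5 mm cross pin (32 mm long, along x), 65 mm high when down. Its foot stands 5 mm deep in the guide's bar and bars the guide. Contact forces on pin and cross pin must stay below 25 N: snapping down, twisting inside the slot, shoving the locked guide or pulling hard on the stop exceed it
- plunger (a joint): lift, m, 0 = down (locked). A spring pulls down 5 N + 0.2 N per mm; moving parts weigh 1.3 N. The collar's height differs each time (12 mm, not measured): the cross pin clears its slot and may be twisted above a lift of 11.5 to 23.5 mm; a stop lies 2.5 mm above that (14 to 26), felt as a steep rise of force. In the rest notch it stays 3.6 mm below the clearing lift (8 to 20)
- twist (a joint): twist of the knob, rad, 0 = cross pin in line with its slot, grows clockwise seen from above; the V-shaped rest notch is at 1.22 (70 degrees), catches within about 0.2 rad either way and centres the pin; end of turn at 1.5
- guide (a joint): opening of the side guide, m: 0 locked, 0.080 at the end of its travel; 3 N of friction, stays where it is left
- guide_grip (a point): centre of the guide's black grip, 14 mm thick (tray y), 40 mm long (tray x), 50 mm tall, reaching from 75 to 125 mm above the bench, this point at 105 mm; 118 mm from the plunger's axis along tray y with the guide locked. Axes as the tray's; it moves along tray +y with the guide.
- tin: dark steel loaf tin 140 x 100 x 85 mm, open at the top, standing on the tray between wall and guide; origin at its underside; leave it
- brush: flat pastry brush with a wooden handle, lying right of the tray; origin at its underside; leave it
- jar: amber jar with white lid, 70 mm wide, 110 mm tall, left of the tray; origin at its underside; leave it

How it is judged:
By the outcome, as a careful person would: the job done as asked, in the order asked, and still so for the second after the job is handed in, with the robot touching nothing.
It also fails if it takes over 72 s, if anything falls off the work surface, if the arm or the gripper's body presses on something with over 40 N, if the wrist force passes 120 N, or if a joint passes its speed limit or range.

### The arm

A 6-joint arm with a two-finger parallel gripper is mounted at the origin on the work surface. World frame = base frame: x ahead of the robot, y to its left, z up, the work surface at z = 0. Lengths are in m, angles in rad, forces in N, time in s.
With the tool pointing down it reaches from about 0.275 to 0.75 m from the base axis. Payload 10.2 kg.
Tool frame: the origin (TCP) lies at the very end of the fingers, on their centre line; the grasp point (between the pads) lies 19 mm behind it; z points along the fingers, y is the line along which they close (so a half turn about z gives the same grasp; the last joint's range is limited). The gripper opens to 85 mm and grips with 20 to 120 N. Pads are 22 mm wide; open, the fingers measure 114 mm over their backs; the gripper's body (76 mm by 85 mm) begins 54 mm behind the grasp point. The pads swing forward as they close: fully open they stand 13 mm farther back than shut.
Start: joints at [1.08, 0.313, 1.498, -0, 1.331, -0.223], TCP at [0.139, 0.506, 0.231] pointing down, gripper open.
Joint ranges: [-2.94, 2.94], [-0.97, 2.17], [0.19, 2.56], [-1.23, 4.37], [0.02, 3.11], [-2.88, 2.88]. Speed limits (rad/s): [2.39, 2.39, 3.01, 3.14, 3.14, 3.14].

### API

Orientations are given as [roll, pitch, yaw] about the fixed x, y, z axes, in that order (R = Rz(yaw) Ry(pitch) Rx(roll)).
In Python, from workcell import * gives the robot as it stands.
- The arm moves only by the tool drive_tool, never from a script. Its argument "rows" is a list of rows, each a list of 7 numbers: the closure, from 0 (fully open) to 1 (shut), then the shift along the tool's x, y, z each as a share of 0.1 m, from -1 to 1, then the turn, a rotation vector about the tool's x, y, z each as a share of 90 degrees, from -1 to 1. In form: [[hand, dx, dy, dz, rx, ry, rz], ...]. A call has 1 to 8 rows; each row is the pose to reach, as a shift and turn from the pose commanded when the call began, along the tool's axes at that moment; what a row does not reach only later rows make up. A row lasts 1/8 s, in which the tool goes at most 62.5 mm and 10.7 degrees, less where a joint would pass 70% of its speed; a pose out of reach is approached as far as the arm can. A call with a number of a shift or a turn outside -1 to 1 is refused whole. A call with a gripper value outside its range is refused whole. The fingers move at their own pace and stop on an object; the grip force is fixed at half the most. Time passes only in rows, so rows that repeat a pose let the fingers close. It gives the time, the measured TCP pose, the force, the opening and the grip force at its end, in the units of the state.
- sense(): the state, without advancing time (a new reading comes with each control period).
- camera(name): name is "scene" or "top" or "wrist"; returns a dict with "image" (420x560x3 uint8, red, green, blue), "depth" (420x560 float32, m along the optical axis (not along the pixel's ray), 0 where there is no reading), "vertical_fov" (degrees; the focal length in pixels is half the picture's height over the tangent of half this angle, whatever the lens; pixels are square), "cx", "cy" (the principal point, pixels), "dist_coeffs" ([k1, k2, p1, p2, k3] as OpenCV has them; the pictures are not rectified), "position" and "rotation" of the camera in the world; the wrist camera has in their place "mount" (4x4, takes a point from camera to tool coordinates, whose origin is the TCP and whose axes are the flange's). Camera axes: x right, y up, looking along -z (the intrinsics and any distortion apply to the point x, -y, -z); pixel columns grow to the right and rows downward; lengths in m; the calibration is good to about 2 mm. A picture is of the moment at which its call begins: read the wrist's pose just before it.
- sign_off(): hands the job in; it is judged then, once.
The state is a dict: "time": time; "joint_pos": joint angles; "dq": joint speeds; "effort": joint torques, N m; "ee_pos": TCP position; "ee_rot": TCP orientation; "force": force on the tool from outside, world axes, zero at the start; "torque": the same for the moment, N m; "finger_gap": finger opening in m; "grasp_force": force on a finger pad.
Only numpy, scipy, OpenCV 4.12 (cv2) and the standard library are available. Lean on these libraries where they do the work, as an engineer would, in place of code of your own. Each camera call takes 0.05 s, during which the arm holds its last target. There are 200 camera calls.

## Working session

There is one attempt and no reset: what is moved stays moved. The work goes in short steps, Python scripts to look and compute and a tool call to move; the robot and the scene stay as the last step left them, time stands still between calls to the robot, and variables do not carry over. Pictures are saved under pics/ and viewed, at most 10 in all, crops included, and the job is handed in when it is done.

Besides the shell and the picture viewer there is one more tool, called by a JSON object that holds its "name" and its "arguments", one argument or row to a line. drive_tool: Moves the arm, as the interface text tells. Its arguments: {"type":"object","properties":{"rows":{"type":"array","items":{"type":"array","items":{"type":"number","minimum":-1,"maximum":1}}}},"required":["rows"]}

```bash
mkdir -p pics; cat > h.py <<'E'
from workcell import *
import numpy as np, cv2
from scipy.spatial.transform import Rotation as R
def rpy(r): return R.from_euler('xyz',r).as_matrix()
def snap(n):
    s=sense(); c=camera(n); 
    if 'mount' in c:
        T=np.eye(4);T[:3,:3]=rpy(s['ee_rot']);T[:3,3]=s['ee_pos'];T=T@np.array(c['mount'])
        c['P'],c['Rm']=T[:3,3],T[:3,:3]
    else:
        c['P']=np.array(c['position']);r=np.array(c['rotation']);c['Rm']=r if r.shape==(3,3) else rpy(r)
    f=210/np.tan(np.radians(c['vertical_fov'])/2)
    c['K']=np.array([[f,0,c['cx']],[0,f,c['cy']],[0,0,1.]])
    return c
def rays(c,px):
    u=cv2.undistortPoints(np.array(px,float).reshape(-1,1,2),c['K'],np.array(c['dist_coeffs'],float)).reshape(-1,2)
    return np.c_[u[:,0],-u[:,1],-np.ones(len(u))]
def plane(c,px,z):
    d=rays(c,px)@c['Rm'].T
    return c['P']+d*((z-c['P'][2])/d[:,2])[:,None]
def deproj(c,px):
    px=np.array(px); z=c['depth'][px[:,1].astype(int),px[:,0].astype(int)]
    return c['P']+(rays(c,px)*z[:,None])@c['Rm'].T
def save(c,n): cv2.imwrite('pics/'+n,c['image'][:,:,::-1])
def hsv(c): return cv2.cvtColor(c['image'],cv2.COLOR_RGB2HSV)
E
python3 - <<'E'
from h import *
s=sense();print(s)
for n in('top','scene'):
    c=snap(n);save(c,n+'.png');print(n,c['P'],c['Rm'],c['vertical_fov'])
    h=hsv(c);m=(((h[...,0]<8)|(h[...,0]>172))&(h[...,1]>140)&(h[...,2]>70)).astype(np.uint8)
    k,l,st,ce=cv2.connectedComponentsWithStats(m)
    for i in range(1,k):
        if st[i,4]>20:
            ys,xs=np.where(l==i);p=deproj(c,np.c_[xs,ys]);print(st[i],ce[i],np.median(p,0),p[:,2].max())
E
```

```text
{'time': 0.0, 'joint_pos': array([ 1.07958290e+00,  3.13449131e-01,  1.49842092e+00,  1.93938310e-05,
        1.33101670e+00, -2.23429015e-01]), 'dq': array([ 1.11087756e-03,  1.60717297e-03, -1.38537518e-03,  8.24968294e-04,
        5.46775337e-05, -3.74445676e-04]), 'effort': array([-1.44921294e-03, -4.12268364e+01, -2.59729260e+01, -3.05651392e-04,
        4.27658888e-03, -1.00393967e-05]), 'ee_pos': array([0.13881143, 0.50605314, 0.23074161]), 'ee_rot': array([-3.14033490e+00, -3.05103188e-04,  2.87380343e+00]), 'force': array([-0.94762982,  0.51705412,  0.35303902]), 'torque': array([-0.03045206,  0.0014241 ,  0.09424782]), 'grasp_force': 0.0, 'finger_gap': 0.08558557116568871}
top [ 0.49930334 -0.04438644  1.27874367] [[ 0.02198718  0.99813157 -0.05700827]
 [-0.99954977  0.02078237 -0.02164134]
 [-0.02041614  0.05745844  0.99813912]] 44.587425018285906
[323 240   7  20 110] [326.13636364 250.        ] [ 0.47607278 -0.13888933  0.11919791] 0.12531273533390186
scene [ 1.56846594 -0.54098477  0.89429229] [[ 0.44391671 -0.51892949  0.73051362]
 [ 0.89604512  0.25124117 -0.36603417]
 [ 0.00641083  0.81706185  0.57651439]] 45.962374716951814
[225 196   9  14  70] [228.92857143 202.68571429] [ 0.48643317 -0.14017558  0.1144052 ] 0.8942922863195346
```

View pics/top.png

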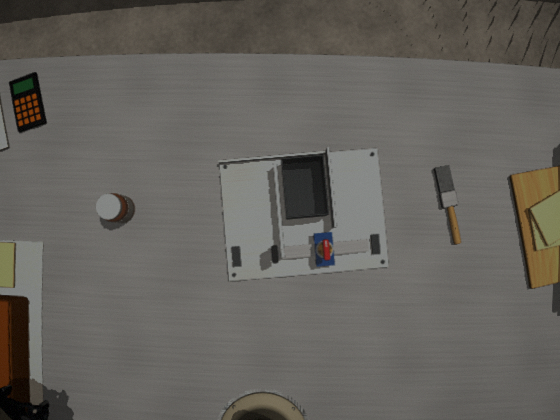

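View pics/scene.png

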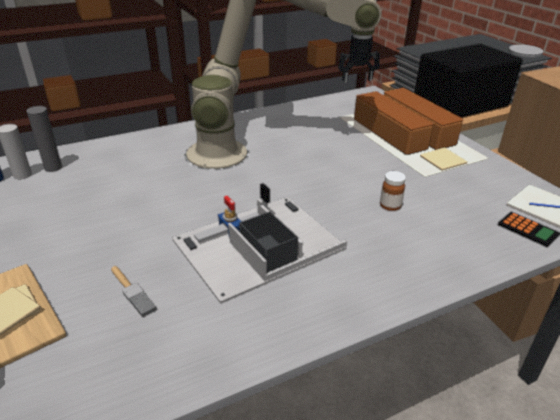

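The top view shows the red knob at (326,250), the black grip at (276,254), and plate corners near (219,162), (377,149), (387,267) and (229,281). The tin is at (303,188), the jar at (113,208) and the brush at (448,205). The scene view agrees. Next I compute the tray yaw and positions.

```bash
python3 - <<'E'
from h import *
c=snap('top')
g=c['image'].max(2)
p=plane(c,[(219,162),(377,149),(387,267),(229,281)],.012);print(p)
for a,b in((1,0),(2,3)):d=p[b]-p[a];print('yaw from y',np.degrees(np.arctan2(-d[0],d[1])),np.linalg.norm(d))
for a,b in((3,0),(2,1)):d=p[b]-p[a];print('yaw from x',np.degrees(np.arctan2(d[1],d[0])),np.linalg.norm(d))
h=hsv(c);m=(((h[...,0]<8)|(h[...,0]>172))&(h[...,1]>140)&(h[...,2]>70)); m[:230]=0;m[270:]=0;m[:,:310]=0;m[:,345:]=0
ys,xs=np.where(m);q=deproj(c,np.c_[xs,ys]);t=q[q[:,2]>.112];print('knob',t.mean(0),len(t))
m=(c['image'].max(2)<60);m[:240]=0;m[268:]=0;m[:,:268]=0;m[:,284:]=0
ys,xs=np.where(m);q=deproj(c,np.c_[xs,ys]);t=q[q[:,2]>.1];print('grip',t.mean(0),len(t))
s=sense();print(s['ee_rot'],rpy(s['ee_rot']).round(3))
E
```

```text
[[ 0.68781382  0.1236915   0.012     ]
 [ 0.7289669  -0.27202694  0.012     ]
 [ 0.43451555 -0.30013167  0.012     ]
 [ 0.39192934  0.09070909  0.012     ]]
yaw from y 5.937181950699117 0.39785255977216405
yaw from y 6.218445932877966 0.3931540170657197
yaw from x 6.36053616012009 0.29771709499756516
yaw from x 5.452238714006712 0.29578958411716594
knob [ 0.47575288 -0.13862586  0.11919561] 104
grip [ 0.4661255  -0.02357413  0.15586235] 105
[-3.14064384e+00 -2.40666445e-04  2.87381318e+00] [[-0.964  0.265 -0.   ]
 [ 0.265  0.964 -0.001]
 [ 0.    -0.001 -1.   ]]
```

{"name": "drive_tool", "arguments": {
  "rows": [
    [0.4, 0, 0, 0, 0, 0, -0.119],
    [0.4, 0, 0, 0, 0, 0, -0.238],
    [0.4, 0, 0, 0, 0, 0, -0.238]
  ]
}}

```text
time: 0.52
ee_pos: [0.1389, 0.5062, 0.2311]
ee_rot: [-3.141, -0.0, -3.037]
force: [-0.2, -0.4, -0.0]
finger_gap: 0.0515
grasp_force: 0.0
```

{"name": "drive_tool", "arguments": {
  "rows": [
    [0.4, -0.19, -0.48, 0, 0, 0, 0],
    [0.4, -0.38, -0.97, 0, 0, 0, 0],
    [0.4, -0.38, -0.97, 0, 0, 0, 0]
  ]
}}

```text
time: 0.9
ee_pos: [0.1879, 0.4121, 0.2315]
ee_rot: [-3.141, 0.0, -3.043]
force: [-0.4, 0.8, 1.4]
finger_gap: 0.051
grasp_force: 0.0
```

{"name": "drive_tool", "arguments": {
  "rows": [
    [0.4, -0.19, -0.48, 0, 0, 0, 0],
    [0.4, -0.38, -0.97, 0, 0, 0, 0],
    [0.4, -0.38, -0.97, 0, 0, 0, 0]
  ]
}}

```text
time: 1.27
ee_pos: [0.2361, 0.3203, 0.2315]
ee_rot: [3.141, 0.0, -3.042]
force: [-0.2, 0.1, 0.2]
finger_gap: 0.0513
grasp_force: 0.0
```

{"name": "drive_tool", "arguments": {
  "rows": [
    [0.4, -0.19, -0.48, 0, 0, 0, 0],
    [0.4, -0.38, -0.97, 0, 0, 0, 0],
    [0.4, -0.38, -0.97, 0, 0, 0, 0]
  ]
}}

```text
time: 1.65
ee_pos: [0.2843, 0.2281, 0.2315]
ee_rot: [3.141, 0.0, -3.042]
force: [0.6, 0.9, -0.4]
finger_gap: 0.0509
grasp_force: 0.0
```

{"name": "drive_tool", "arguments": {
  "rows": [
    [0.4, -0.19, -0.48, 0, 0, 0, 0],
    [0.4, -0.38, -0.97, 0, 0, 0, 0],
    [0.4, -0.38, -0.97, 0, 0, 0, 0]
  ]
}}

```text
time: 2.02
ee_pos: [0.3324, 0.1359, 0.2314]
ee_rot: [3.141, 0.0, -3.041]
force: [0.6, 0.4, -0.5]
finger_gap: 0.0509
grasp_force: 0.0
```

{"name": "drive_tool", "arguments": {
  "rows": [
    [0.4, -0.19, -0.48, 0, 0, 0, 0],
    [0.4, -0.38, -0.97, 0, 0, 0, 0],
    [0.4, -0.38, -0.97, 0, 0, 0, 0]
  ]
}}

```text
time: 2.4
ee_pos: [0.3804, 0.0439, 0.2311]
ee_rot: [3.141, -0.0, -3.039]
force: [-0.1, 0.7, 0.3]
finger_gap: 0.0512
grasp_force: 0.0
```

{"name": "drive_tool", "arguments": {
  "rows": [
    [0.4, -0.19, -0.48, 0, 0, 0, 0],
    [0.4, -0.38, -0.97, 0, 0, 0, 0],
    [0.4, -0.38, -0.97, 0, 0, 0, 0]
  ]
}}

```text
time: 2.78
ee_pos: [0.4285, -0.048, 0.2309]
ee_rot: [3.141, -0.0, -3.037]
force: [-0.1, -0.9, 0.2]
finger_gap: 0.0513
grasp_force: 0.0
```

{"name": "drive_tool", "arguments": {
  "rows": [
    [0.4, -0.19, -0.48, 0, 0, 0, 0],
    [0.4, -0.38, -0.97, 0, 0, 0, 0],
    [0.4, -0.38, -0.97, 0, 0, 0, 0],
    [0.4, -0.38, -0.97, 0, 0, 0, 0]
  ]
}}

```text
time: 3.28
ee_pos: [0.4754, -0.1382, 0.2311]
ee_rot: [3.141, -0.0, -3.034]
force: [0.4, -0.2, 0.7]
finger_gap: 0.051
grasp_force: 0.0
```

```bash
python3 - <<'E'
from h import *
c=snap('wrist');save(c,'w1.png');s=sense();print(s['time'],s['ee_pos'],s['ee_rot'],s['force'],s['finger_gap'],c['P'])
h=hsv(c);m=(((h[...,0]<8)|(h[...,0]>172))&(h[...,1]>140)&(h[...,2]>60)).astype(np.uint8)
k,l,st,ce=cv2.connectedComponentsWithStats(m)
for i in range(1,k):
    if st[i,4]>60:
        ys,xs=np.where(l==i);p=deproj(c,np.c_[xs,ys]);t=p[(p[:,2]>.118)&(p[:,2]<.124)]
        print(st[i],len(t))
        if len(t)>20:
            (cx,cy),wh,_=r=cv2.minAreaRect((t[:,:2]*1000).astype(np.float32));print(t.mean(0),r)
            v=np.linalg.svd(t[:,:2]-t[:,:2].mean(0),full_matrices=False)[2][0];print('bar yaw',np.degrees(np.arctan2(v[1],v[0])))
E
```

```text
3.325 [ 0.47533519 -0.13836854  0.23136935] [ 3.14103411e+00 -1.25210586e-04 -3.03342864e+00] [ 0.46582935  0.01753193 -0.32411086] 0.05121197698418228 [ 0.39151574 -0.14793799  0.37134705]
[268 183  17  56 802] 438
[ 0.47369554 -0.13889435  0.11867682] ((475.8241882324219, -138.82516479492188), (44.111515045166016, 11.602654457092285), 6.5401787757873535)
bar yaw 6.72622989030616
```

View pics/w1.png

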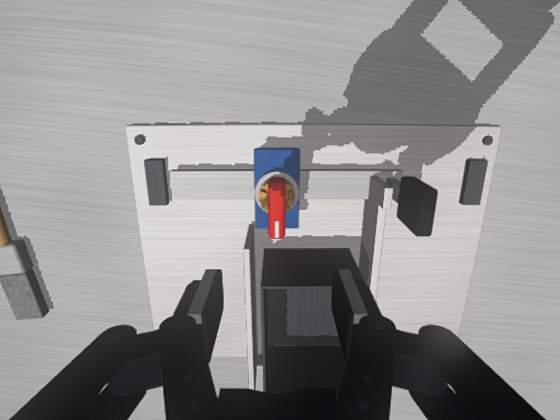

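The wrist view shows the red bar at (276,183-239), on the blue bridge and lined up with the tool, with its centre within about 1 mm of the TCP. Descending.

{"name": "drive_tool", "arguments": {
  "rows": [
    [0.4, 0, 0, 0.5, 0, 0, 0],
    [0.4, 0, 0, 0.9, 0, 0, 0],
    [0.4, 0, 0, 0.9, 0, 0, 0]
  ]
}}

```text
time: 3.7
ee_pos: [0.4742, -0.1386, 0.1398]
ee_rot: [3.139, -0.004, -3.034]
force: [0.0, -1.0, 0.9]
finger_gap: 0.0511
grasp_force: 0.0
```

{"name": "drive_tool", "arguments": {
  "rows": [
    [0.4, 0, 0, 0.2, 0, 0, 0],
    [0.4, 0, 0, 0.4, 0, 0, 0],
    [0.4, 0, 0, 0.5, 0, 0, 0],
    [0.4, 0, 0, 0.5, 0, 0, 0],
    [0.4, 0, 0, 0.5, 0, 0, 0]
  ]
}}

```text
time: 4.32
ee_pos: [0.4759, -0.1409, 0.0925]
ee_rot: [-3.141, 0.002, -3.035]
force: [0.3, 0.9, -0.5]
finger_gap: 0.0511
grasp_force: 0.0
```

{"name": "drive_tool", "arguments": {
  "rows": [
    [0.6, 0, 0, 0, 0, 0, 0],
    [0.7, 0, 0, 0, 0, 0, 0],
    [0.75, 0, 0, 0, 0, 0, 0],
    [0.8, 0, 0, 0, 0, 0, 0],
    [0.85, 0, 0, 0, 0, 0, 0],
    [0.9, 0, 0, 0, 0, 0, 0],
    [1, 0, 0, 0, 0, 0, 0],
    [1, 0, 0, 0, 0, 0, 0]
  ]
}}

```text
time: 5.32
ee_pos: [0.4752, -0.1394, 0.0916]
ee_rot: [3.139, -0.0, -3.036]
force: [-0.8, 9.1, 8.0]
finger_gap: 0.0131
grasp_force: 58.3
```

{"name": "drive_tool", "arguments": {
  "rows": [
    [1, 0, 0.01, -0.01, 0, 0, 0],
    [1, 0, 0.01, -0.02, 0, 0, 0],
    [1, 0, 0.01, -0.03, 0, 0, 0],
    [1, 0, 0.01, -0.03, 0, 0, 0]
  ]
}}

```text
time: 5.82
ee_pos: [0.475, -0.1392, 0.0938]
ee_rot: [3.14, -0.001, -3.036]
force: [2.4, 5.7, -6.9]
finger_gap: 0.0129
grasp_force: 58.4
```

{"name": "drive_tool", "arguments": {
  "rows": [
    [1, 0, 0, -0.01, 0, 0, 0],
    [1, 0, 0, -0.03, 0, 0, 0],
    [1, 0, 0, -0.04, 0, 0, 0],
    [1, 0, 0, -0.04, 0, 0, 0]
  ]
}}

```text
time: 6.32
ee_pos: [0.475, -0.1392, 0.0977]
ee_rot: [3.14, -0.001, -3.036]
force: [3.2, 4.8, -7.4]
finger_gap: 0.0131
grasp_force: 58.4
```

{"name": "drive_tool", "arguments": {
  "rows": [
    [1, -0.005, 0.01, -0.01, 0, 0, 0],
    [1, -0.01, 0.015, -0.03, 0, 0, 0],
    [1, -0.01, 0.015, -0.05, 0, 0, 0],
    [1, -0.01, 0.015, -0.05, 0, 0, 0]
  ]
}}

```text
time: 6.82
ee_pos: [0.4753, -0.1388, 0.1031]
ee_rot: [-3.141, -0.002, -3.035]
force: [-2.9, -3.8, -7.8]
finger_gap: 0.0132
grasp_force: 58.4
```

{"name": "drive_tool", "arguments": {
  "rows": [
    [1, 0, 0, -0.01, 0, 0, 0],
    [1, 0, 0, -0.01, 0, 0, 0]
  ]
}}

```text
time: 7.08
ee_pos: [0.4753, -0.1388, 0.104]
ee_rot: [-3.141, -0.002, -3.035]
force: [-3.4, -4.1, -8.7]
finger_gap: 0.0131
grasp_force: 58.4
```

{"name": "drive_tool", "arguments": {
  "rows": [
    [1, 0, 0, -0.01, 0, 0, 0],
    [1, 0, 0, -0.01, 0, 0, 0]
  ]
}}

```text
time: 7.32
ee_pos: [0.4753, -0.1388, 0.105]
ee_rot: [-3.141, -0.002, -3.035]
force: [-2.8, -3.5, -8.5]
finger_gap: 0.0128
grasp_force: 58.4
```

{"name": "drive_tool", "arguments": {
  "rows": [
    [1, 0.005, -0.006, -0.01, 0, 0, 0],
    [1, 0.005, -0.006, -0.01, 0, 0, 0]
  ]
}}

```text
time: 7.58
ee_pos: [0.4753, -0.1389, 0.1062]
ee_rot: [3.142, -0.001, -3.036]
force: [-2.2, -2.5, -9.2]
finger_gap: 0.013
grasp_force: 58.5
```

{"name": "drive_tool", "arguments": {
  "rows": [
    [1, 0, 0, -0.007, 0, 0, 0],
    [1, 0, 0, -0.007, 0, 0, 0]
  ]
}}

```text
time: 7.82
ee_pos: [0.4753, -0.1389, 0.1069]
ee_rot: [-3.142, -0.001, -3.035]
force: [-4.4, -4.3, -9.5]
finger_gap: 0.0128
grasp_force: 58.5
```

{"name": "drive_tool", "arguments": {
  "rows": [
    [1, 0, 0, -0.007, 0, 0, 0],
    [1, 0, 0, -0.007, 0, 0, 0]
  ]
}}

```text
time: 8.07
ee_pos: [0.4753, -0.1389, 0.1076]
ee_rot: [-3.142, -0.001, -3.035]
force: [-4.0, -3.2, -9.6]
finger_gap: 0.0129
grasp_force: 58.5
```

{"name": "drive_tool", "arguments": {
  "rows": [
    [1, 0, 0, -0.007, 0, 0, 0],
    [1, 0, 0, -0.007, 0, 0, 0]
  ]
}}

```text
time: 8.32
ee_pos: [0.4753, -0.1389, 0.1083]
ee_rot: [-3.142, -0.001, -3.035]
force: [-3.1, -4.0, -9.7]
finger_gap: 0.013
grasp_force: 58.5
```

{"name": "drive_tool", "arguments": {
  "rows": [
    [1, 0.003, -0.003, -0.008, 0, 0, 0],
    [1, 0.003, -0.003, -0.008, 0, 0, 0]
  ]
}}

```text
time: 8.57
ee_pos: [0.4752, -0.139, 0.1092]
ee_rot: [3.141, -0.0, -3.036]
force: [-2.7, -1.3, -9.8]
finger_gap: 0.013
grasp_force: 58.4
```

{"name": "drive_tool", "arguments": {
  "rows": [
    [1, 0, 0, -0.008, 0, 0, 0],
    [1, 0, 0, -0.008, 0, 0, 0]
  ]
}}

```text
time: 8.82
ee_pos: [0.4753, -0.139, 0.11]
ee_rot: [3.141, -0.0, -3.035]
force: [-3.1, -1.2, -10.4]
finger_gap: 0.0133
grasp_force: 58.4
```

{"name": "drive_tool", "arguments": {
  "rows": [
    [1, 0, 0, -0.008, 0, 0, 0],
    [1, 0, 0, -0.008, 0, 0, 0]
  ]
}}

```text
time: 9.07
ee_pos: [0.4753, -0.139, 0.1108]
ee_rot: [3.141, -0.0, -3.036]
force: [-2.2, 0.3, -10.2]
finger_gap: 0.0128
grasp_force: 58.4
```

{"name": "drive_tool", "arguments": {
  "rows": [
    [1, 0, 0, -0.008, 0, 0, 0],
    [1, 0, 0, -0.008, 0, 0, 0]
  ]
}}

```text
time: 9.32
ee_pos: [0.4753, -0.139, 0.1116]
ee_rot: [3.141, -0.0, -3.036]
force: [-2.8, 0.2, -9.9]
finger_gap: 0.0132
grasp_force: 58.4
```

{"name": "drive_tool", "arguments": {
  "rows": [
    [1, 0, 0, -0.008, 0, 0, 0],
    [1, 0, 0, -0.008, 0, 0, 0]
  ]
}}

```text
time: 9.57
ee_pos: [0.4753, -0.139, 0.1124]
ee_rot: [3.141, -0.0, -3.036]
force: [-4.1, 1.1, -10.7]
finger_gap: 0.0131
grasp_force: 58.4
```

{"name": "drive_tool", "arguments": {
  "rows": [
    [1, 0, 0, -0.008, 0, 0, 0],
    [1, 0, 0, -0.008, 0, 0, 0]
  ]
}}

```text
time: 9.82
ee_pos: [0.4753, -0.139, 0.1131]
ee_rot: [3.141, -0.0, -3.035]
force: [-3.7, 1.3, -11.8]
finger_gap: 0.013
grasp_force: 58.5
```

{"name": "drive_tool", "arguments": {
  "rows": [
    [1, 0.003, 0, -0.005, 0, 0, 0],
    [1, 0.003, 0, -0.005, 0, 0, 0]
  ]
}}

```text
time: 10.07
ee_pos: [0.4751, -0.1391, 0.1133]
ee_rot: [3.141, 0.0, -3.036]
force: [0.6, 0.4, -19.0]
finger_gap: 0.013
grasp_force: 58.4
```

{"name": "drive_tool", "arguments": {
  "rows": [
    [1, 0, 0, -0.005, 0, 0, 0],
    [1, 0, 0, -0.005, 0, 0, 0]
  ]
}}

```text
time: 10.32
ee_pos: [0.4751, -0.139, 0.1134]
ee_rot: [3.141, -0.0, -3.036]
force: [4.2, -0.5, -25.1]
finger_gap: 0.0133
grasp_force: 58.5
```

{"name": "drive_tool", "arguments": {
  "rows": [
    [1, 0, 0, 0.01, 0, 0, 0],
    [1, 0, 0, 0.02, 0, 0, 0],
    [1, 0, 0, 0.02, 0, 0, 0]
  ]
}}

```text
time: 10.7
ee_pos: [0.4752, -0.1391, 0.1127]
ee_rot: [-3.141, 0.0, -3.035]
force: [-1.7, 2.1, -11.0]
finger_gap: 0.0127
grasp_force: 60.8
```

{"name": "drive_tool", "arguments": {
  "rows": [
    [1, 0, 0, 0, 0, 0, 0.04],
    [1, 0, 0, 0, 0, 0, 0.08],
    [1, 0, 0, 0, 0, 0, 0.12],
    [1, 0, 0, 0, 0, 0, 0.12]
  ]
}}

```text
time: 11.2
ee_pos: [0.4751, -0.1388, 0.1125]
ee_rot: [3.141, 0.0, 3.06]
force: [-0.3, 5.4, -10.6]
finger_gap: 0.0131
grasp_force: 60.9
```

{"name": "drive_tool", "arguments": {
  "rows": [
    [1, 0, 0.006, 0, 0, 0, 0.05],
    [1, 0, 0.006, 0, 0, 0, 0.1],
    [1, 0, 0.006, 0, 0, 0, 0.15],
    [1, 0, 0.006, 0, 0, 0, 0.2],
    [1, 0, 0.006, 0, 0, 0, 0.2]
  ]
}}

```text
time: 11.82
ee_pos: [0.4752, -0.1381, 0.1124]
ee_rot: [3.141, -0.0, 2.745]
force: [-0.3, 5.6, -11.0]
finger_gap: 0.0133
grasp_force: 60.8
```

{"name": "drive_tool", "arguments": {
  "rows": [
    [1, 0.004, 0.01, 0, 0, 0, 0.05],
    [1, 0.004, 0.01, 0, 0, 0, 0.1],
    [1, 0.004, 0.01, 0, 0, 0, 0.15],
    [1, 0.004, 0.01, 0, 0, 0, 0.2],
    [1, 0.004, 0.01, 0, 0, 0, 0.2]
  ]
}}

```text
time: 12.45
ee_pos: [0.4754, -0.1373, 0.1125]
ee_rot: [3.141, 0.001, 2.432]
force: [0.6, 5.2, -10.5]
finger_gap: 0.0134
grasp_force: 60.8
```

{"name": "drive_tool", "arguments": {
  "rows": [
    [1, 0.008, 0.009, 0, 0, 0, 0.05],
    [1, 0.008, 0.009, 0, 0, 0, 0.1],
    [1, 0.008, 0.009, 0, 0, 0, 0.15],
    [1, 0.008, 0.009, 0, 0, 0, 0.2],
    [1, 0.008, 0.009, 0, 0, 0, 0.26],
    [1, 0.008, 0.009, 0, 0, 0, 0.26],
    [1, 0.008, 0.009, 0, 0, 0, 0.26]
  ]
}}

```text
time: 13.32
ee_pos: [0.4759, -0.1366, 0.1127]
ee_rot: [3.14, 0.002, 2.026]
force: [4.6, 4.0, -10.7]
finger_gap: 0.0127
grasp_force: 60.8
```

{"name": "drive_tool", "arguments": {
  "rows": [
    [1, 0.003, 0.01, 0.01, 0, 0, 0],
    [1, 0.003, 0.01, 0.02, 0, 0, 0],
    [1, 0.003, 0.01, 0.03, 0, 0, 0],
    [1, 0.003, 0.01, 0.03, 0, 0, 0]
  ]
}}

```text
time: 13.82
ee_pos: [0.4761, -0.1363, 0.1093]
ee_rot: [3.142, 0.002, 2.023]
force: [0.4, -6.1, -9.7]
finger_gap: 0.0127
grasp_force: 60.9
```

{"name": "drive_tool", "arguments": {
  "rows": [
    [1, 0, 0, 0.007, 0, 0, 0],
    [1, 0, 0, 0.014, 0, 0, 0],
    [1, 0, 0, 0.014, 0, 0, 0]
  ]
}}

```text
time: 14.2
ee_pos: [0.4761, -0.1363, 0.108]
ee_rot: [-3.142, 0.002, 2.023]
force: [1.5, -5.6, -8.9]
finger_gap: 0.013
grasp_force: 61.0
```

{"name": "drive_tool", "arguments": {
  "rows": [
    [1, 0, -0.003, 0.006, 0, 0, 0],
    [1, -0.003, -0.003, 0.006, 0, 0, 0]
  ]
}}

```text
time: 14.45
ee_pos: [0.476, -0.1363, 0.1074]
ee_rot: [3.141, 0.001, 2.023]
force: [2.8, -3.9, -9.8]
finger_gap: 0.0134
grasp_force: 61.0
```

{"name": "drive_tool", "arguments": {
  "rows": [
    [1, 0, 0, 0.006, 0, 0, 0],
    [1, 0, 0, 0.006, 0, 0, 0]
  ]
}}

```text
time: 14.7
ee_pos: [0.476, -0.1363, 0.1069]
ee_rot: [3.141, 0.001, 2.023]
force: [2.6, -5.4, -7.7]
finger_gap: 0.0129
grasp_force: 61.2
```

{"name": "drive_tool", "arguments": {
  "rows": [
    [1, 0, 0, 0.006, 0, 0, 0],
    [1, 0, 0, 0.006, 0, 0, 0]
  ]
}}

```text
time: 14.95
ee_pos: [0.4761, -0.1363, 0.1066]
ee_rot: [3.141, 0.001, 2.023]
force: [1.4, -5.8, -1.1]
finger_gap: 0.013
grasp_force: 62.2
```

{"name": "drive_tool", "arguments": {
  "rows": [
    [1, 0, 0, 0.004, 0, 0, 0],
    [1, 0, 0, 0.004, 0, 0, 0]
  ]
}}

```text
time: 15.2
ee_pos: [0.4761, -0.1363, 0.1064]
ee_rot: [3.141, 0.001, 2.023]
force: [-1.1, -4.8, 5.6]
finger_gap: 0.0131
grasp_force: 63.3
```

{"name": "drive_tool", "arguments": {
  "rows": [
    [1, -0.007, -0.003, -0.003, 0, 0, 0],
    [1, -0.007, -0.003, -0.003, 0, 0, 0]
  ]
}}

```text
time: 15.45
ee_pos: [0.4761, -0.1365, 0.1063]
ee_rot: [3.141, 0.0, 2.022]
force: [0.7, -1.8, 6.2]
finger_gap: 0.013
grasp_force: 63.2
```

{"name": "drive_tool", "arguments": {
  "rows": [
    [0.8, 0, 0, 0, 0, 0, 0],
    [0.7, 0, 0, 0, 0, 0, 0],
    [0.5, 0, 0, 0, 0, 0, 0],
    [0.4, 0, 0, 0, 0, 0, 0],
    [0.4, 0, 0, 0, 0, 0, 0]
  ]
}}

```text
time: 16.08
ee_pos: [0.4757, -0.1367, 0.1059]
ee_rot: [-3.142, -0.0, 2.022]
force: [-0.7, -0.6, -0.3]
finger_gap: 0.0509
grasp_force: 0.0
```

{"name": "drive_tool", "arguments": {
  "rows": [
    [0.4, 0, 0, -0.3, 0, 0, 0],
    [0.4, 0, 0, -0.6, 0, 0, 0],
    [0.4, 0, 0, -1, 0, 0, 0],
    [0.4, 0, 0, -1, 0, 0, 0]
  ]
}}

```text
time: 16.58
ee_pos: [0.4768, -0.1372, 0.2084]
ee_rot: [3.138, 0.004, 2.023]
force: [-0.0, -0.1, -1.3]
finger_gap: 0.0513
grasp_force: 0.0
```

```bash
python3 - <<'E'
from h import *
c=snap('wrist');save(c,'w2.png');s=sense();print(s['time'],s['ee_pos'],s['ee_rot'])
h=hsv(c);m=(((h[...,0]<8)|(h[...,0]>172))&(h[...,1]>140)&(h[...,2]>60))
ys,xs=np.where(m);p=deproj(c,np.c_[xs,ys]);t=p[(p[:,2]>.11)&(p[:,2]<.16)];top=np.percentile(t[:,2],90);t=t[t[:,2]>top-.004];print('bar top z',top,len(t))
v=np.linalg.svd(t[:,:2]-t[:,:2].mean(0),full_matrices=False)[2][0];print('yaw',np.degrees(np.arctan2(v[1],v[0])),cv2.minAreaRect((t[:,:2]*1000).astype(np.float32)))
m=(c['image'].max(2)<70);ys,xs=np.where(m);p=deproj(c,np.c_[xs,ys]);k=(np.abs(p[:,2]-.124)<.005)&(np.hypot(p[:,0]-.464,p[:,1]+.024)<.06);print('grip',k.sum(),cv2.minAreaRect((p[k][:,:2]*1000).astype(np.float32)))
E
```

```text
16.625 [ 0.47600798 -0.1368725   0.20654041] [3.14045853e+00 1.59504029e-03 2.02240868e+00]
bar top z 0.1336654655356288 1018
yaw -64.45573172592435 ((475.9642028808594, -137.84762573242188), (12.924345016479492, 44.9825553894043), 25.81324577331543)
grip 1455 ((463.302978515625, -21.877639770507812), (38.70811080932617, 13.865675926208496), 6.326868057250977)
```

View pics/w2.png

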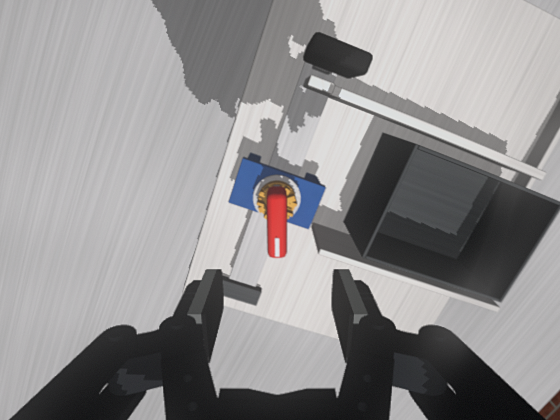

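Confirmed: the knob at (277,225) has stayed up and is twisted about 70°. The black grip is at (338,55). Next I go to the grip.

{"name": "drive_tool", "arguments": {
  "rows": [
    [0.4, 0, 0, 0, 0, 0, -0.11],
    [0.4, 0, 0, 0, 0, 0, -0.22],
    [0.4, 0, 0, 0, 0, 0, -0.33],
    [0.4, 0, 0, 0, 0, 0, -0.44],
    [0.4, 0, 0, 0, 0, 0, -0.55],
    [0.4, 0, 0, 0, 0, 0, -0.66],
    [0.4, 0, 0, 0, 0, 0, -0.78],
    [0.4, 0, 0, 0, 0, 0, -0.78]
  ]
}}

```text
time: 17.62
ee_pos: [0.4753, -0.1365, 0.2047]
ee_rot: [3.14, -0.002, -3.037]
force: [0.6, -0.1, 0.4]
finger_gap: 0.0512
grasp_force: 0.0
```

{"name": "drive_tool", "arguments": {
  "rows": [
    [0.4, 0, 0.4, 0, 0, 0, 0],
    [0.4, 0, 0.8, 0, 0, 0, 0],
    [0.4, 0, 1, 0, 0, 0, 0]
  ]
}}

```text
time: 18.0
ee_pos: [0.4646, -0.0356, 0.2053]
ee_rot: [3.141, -0.001, -3.039]
force: [0.5, -0.4, -0.4]
finger_gap: 0.0514
grasp_force: 0.0
```

{"name": "drive_tool", "arguments": {
  "rows": [
    [0.4, 0, 0.16, 0, 0, 0, 0],
    [0.4, 0, 0.16, 0.3, 0, 0, 0],
    [0.4, 0, 0.16, 0.5, 0, 0, 0],
    [0.4, 0, 0.16, 0.5, 0, 0, 0],
    [0.4, 0, 0.16, 0.5, 0, 0, 0]
  ]
}}

```text
time: 18.62
ee_pos: [0.4639, -0.0216, 0.1566]
ee_rot: [-3.141, 0.001, -3.037]
force: [-0.2, 0.5, 0.3]
finger_gap: 0.0511
grasp_force: 0.0
```

{"name": "drive_tool", "arguments": {
  "rows": [
    [0.4, 0, 0, 0.2, 0, 0, 0],
    [0.4, 0, 0, 0.4, 0, 0, 0],
    [0.4, 0, 0, 0.58, 0, 0, 0],
    [0.4, 0, 0, 0.58, 0, 0, 0],
    [0.4, 0, 0, 0.58, 0, 0, 0]
  ]
}}

```text
time: 19.25
ee_pos: [0.4641, -0.0216, 0.099]
ee_rot: [-3.141, 0.002, -3.036]
force: [0.9, 0.4, 0.8]
finger_gap: 0.0512
grasp_force: 0.0
```

{"name": "drive_tool", "arguments": {
  "rows": [
    [0.6, 0, 0, 0, 0, 0, 0],
    [0.7, 0, 0, 0, 0, 0, 0],
    [0.75, 0, 0, 0, 0, 0, 0],
    [0.8, 0, 0, 0, 0, 0, 0],
    [0.85, 0, 0, 0, 0, 0, 0],
    [0.9, 0, 0, 0, 0, 0, 0],
    [1, 0, 0, 0, 0, 0, 0],
    [1, 0, 0, 0, 0, 0, 0]
  ]
}}

```text
time: 20.25
ee_pos: [0.4635, -0.0214, 0.0981]
ee_rot: [-3.142, 0.0, -3.035]
force: [-1.6, 0.1, 5.0]
finger_gap: 0.0128
grasp_force: 58.7
```

{"name": "drive_tool", "arguments": {
  "rows": [
    [1, 0, 0.02, 0, 0, 0, 0],
    [1, 0, 0.04, 0, 0, 0, 0],
    [1, 0, 0.06, 0, 0, 0, 0],
    [1, 0, 0.06, 0, 0, 0, 0]
  ]
}}

```text
time: 20.75
ee_pos: [0.4629, -0.0155, 0.0981]
ee_rot: [-3.141, 0.0, -3.035]
force: [-2.3, -1.5, 6.2]
finger_gap: 0.0131
grasp_force: 59.0
```

{"name": "drive_tool", "arguments": {
  "rows": [
    [1, 0, 0.1, -0.005, 0, 0, 0],
    [1, 0, 0.2, -0.01, 0, 0, 0],
    [1, 0, 0.3, -0.01, 0, 0, 0],
    [1, 0, 0.4, -0.01, 0, 0, 0],
    [1, 0, 0.5, -0.01, 0, 0, 0],
    [1, 0, 0.6, -0.01, 0, 0, 0],
    [1, 0, 0.68, -0.01, 0, 0, 0],
    [1, 0, 0.68, -0.01, 0, 0, 0]
  ]
}}

```text
time: 21.75
ee_pos: [0.4553, 0.0535, 0.0982]
ee_rot: [3.14, -0.001, -3.035]
force: [5.1, 3.4, -12.0]
finger_gap: 0.0129
grasp_force: 58.7
```

{"name": "drive_tool", "arguments": {
  "rows": [
    [1, 0, 0.02, 0, 0, 0, 0],
    [1, 0, 0.04, 0, 0, 0, 0],
    [1, 0, 0.05, 0, 0, 0, 0],
    [1, 0, 0.05, 0, 0, 0, 0]
  ]
}}

```text
time: 22.25
ee_pos: [0.4548, 0.0575, 0.0982]
ee_rot: [3.141, -0.001, -3.036]
force: [4.7, -0.9, -13.9]
finger_gap: 0.0124
grasp_force: 58.5
```

{"name": "drive_tool", "arguments": {
  "rows": [
    [1, -0.005, 0.005, 0.007, 0, 0, 0],
    [1, -0.005, 0.01, 0.007, 0, 0, 0],
    [1, -0.005, 0.01, 0.007, 0, 0, 0]
  ]
}}

```text
time: 22.62
ee_pos: [0.4548, 0.0583, 0.0981]
ee_rot: [3.142, -0.002, -3.035]
force: [-4.2, -3.5, -3.4]
finger_gap: 0.0129
grasp_force: 60.2
```

{"name": "drive_tool", "arguments": {
  "rows": [
    [1, 0, 0.01, 0, 0, 0, 0],
    [1, 0, 0.01, 0, 0, 0, 0]
  ]
}}

```text
time: 22.88
ee_pos: [0.4548, 0.0583, 0.0981]
ee_rot: [-3.14, -0.002, -3.035]
force: [-4.3, -10.2, -4.5]
finger_gap: 0.0127
grasp_force: 60.1
```

End stop reached. Release, rise and check.

{"name": "drive_tool", "arguments": {
  "rows": [
    [1, 0, -0.006, 0, 0, 0, 0],
    [1, 0, -0.006, 0, 0, 0, 0],
    [0.8, 0, -0.006, 0, 0, 0, 0],
    [0.7, 0, -0.006, 0, 0, 0, 0],
    [0.5, 0, -0.006, 0, 0, 0, 0],
    [0.4, 0, -0.006, 0, 0, 0, 0],
    [0.4, 0, -0.006, 0, 0, 0, 0]
  ]
}}

```text
time: 23.75
ee_pos: [0.4555, 0.0587, 0.0982]
ee_rot: [3.142, 0.0, -3.036]
force: [-0.2, -0.2, 0.4]
finger_gap: 0.0513
grasp_force: 0.0
```

{"name": "drive_tool", "arguments": {
  "rows": [
    [0.4, 0, 0, -0.3, 0, 0, 0],
    [0.4, 0, 0, -0.6, 0, 0, 0],
    [0.4, 0, 0, -1, 0, 0, 0],
    [0.4, 0, 0, -1, 0, 0, 0]
  ]
}}

```text
time: 24.25
ee_pos: [0.4566, 0.0585, 0.2006]
ee_rot: [-3.14, 0.005, -3.035]
force: [0.2, 0.4, 0.3]
finger_gap: 0.0511
grasp_force: 0.0
```

```bash
python3 - <<'E'
from h import *
c=snap('wrist');save(c,'w3.png');s=sense();print(s['time'],s['ee_pos'])
m=(c['image'].max(2)<70);ys,xs=np.where(m);p=deproj(c,np.c_[xs,ys]);k=(np.abs(p[:,2]-.124)<.005)&(np.hypot(p[:,0]-.455,p[:,1]-.057)<.06);r=cv2.minAreaRect((p[k][:,:2]*1000).astype(np.float32));print('grip',k.sum(),r, np.hypot(r[0][0]-463.3,r[0][1]+21.9))
h=hsv(c);m=(((h[...,0]<8)|(h[...,0]>172))&(h[...,1]>140)&(h[...,2]>60))
ys,xs=np.where(m);p=deproj(c,np.c_[xs,ys]);t=p[(p[:,2]>.11)&(p[:,2]<.16)];print('knob top',np.percentile(t[:,2],90),len(t))
E
```

```text
24.3 [0.4557672  0.05860672 0.1987645 ]
grip 986 ((453.9096984863281, 57.954254150390625), (37.77467346191406, 12.977071762084961), 5.486299991607666) 80.40447542539438
knob top 0.13368589117730129 433
```

View pics/w3.png

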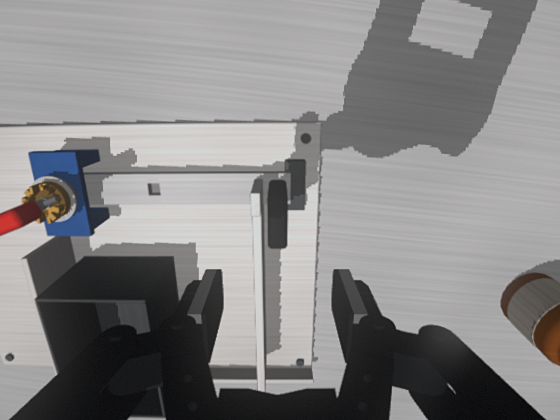

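The grip at (277,212) is at its end block, having travelled 80.4 mm. The knob at (30,215) is still up and turned, and the tin is undisturbed.

```bash
python3 -c "
from workcell import *
print(sign_off())"
```

```text
the job is handed in; nothing more can be done
None
```

The job is handed in: the knob is resting up in its notch (twisted about 70°), the guide is out at its end stop (80 mm measured), and the tin, brush and jar were not touched; it took about 24 s of the 72 s allowed.

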